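Unscrew the drive coupling from the blender base

ROBOT

A 7-joint arm with a two-finger parallel gripper is mounted at the origin on a cart in front of the work surface, level with it; the furniture and walls round the work are solid. World frame = base frame: x ahead of the robot, y to its left, z up, the work surface at z = 0. Lengths are in m, angles in rad, forces in N, time in s.
With the tool pointing down it reaches from about 0.4 to 0.85 m from the base axis. Payload 10.4 kg.
Tool frame: the origin (TCP) lies on the centre line of the jaws, within the pads' length; the fingertips stand 11 mm ahead of it and the grasp point (between the pads) lies 8 mm behind it (tip_reach is the distance from the TCP to the fingertips, in m); z points along the fingers, y is the line along which they close (so a half turn about z gives the same grasp; the last joint's range is limited). The gripper opens to 85 mm and grips with 20 to 120 N. Pads are 22 mm wide; open, the fingers measure 114 mm over their backs; the gripper's body (76 mm by 85 mm) begins 54 mm behind the grasp point. The pads swing forward as they close: fully open they stand 13 mm farther back than shut.
Start: joints at [1.178, 0.332, -0.065, 1.46, 0.022, 1.35, -0.088], TCP at [0.226, -0.583, 0.242] pointing down, gripper open.
Joint ranges: [-2.6, 2.6], [-0.5, 2.12], [-1.47, 1.34], [0.16, 2.42], [-1.27, 4.41], [0.06, 2.06], [-2.6, 2.6]. Speed limits (rad/s): [2.22, 2.22, 2.79, 2.79, 3.14, 3.14, 3.14].

INTERFACE

Orientations are given as a unit quaternion [x, y, z, w].
In Python, from workcell import get_obs, camera, hand_in, tip_reach gives the robot as it stands. The module is installed in compiled form; this text tells all that it offers.
- The arm moves only by the tool move_arm, never from a script. Its argument "plan" is a list of rows, each an object with "delta_pos": the shift along the tool's x, y, z in a scale on which 1.0 is 1 m, a list of three; "turn": the turn, a rotation vector about the tool's x, y, z in normalised numbers (1 is pi rad), a list of three; "fingers": the closure, from 0 (fully open) to 1 (shut). A call has 1 to 12 rows; each row is the pose to reach, as a shift and turn from the pose commanded when the call began, along the tool's axes at that moment; what a row does not reach only later rows make up. A row lasts 1/8 s, in which the tool goes at most 62.5 mm and 10.7 degrees, less where a joint would pass 70% of its speed; a pose out of reach is approached as far as the arm can. A call with a gripper value outside its range is refused whole. The fingers move at their own pace and stop on an object; "force" is the grip in N (left out, the last holds). Time passes only in rows, so rows that repeat a pose let the fingers close. It gives the time, the measured TCP pose, the force, the opening and the grip force at its end, in the units of the state.
- get_obs(): the state, without advancing time (a new reading comes with each control period).
- camera(name): name is "scene" or "top" or "wrist"; returns a dict with "color" (400x640x3 uint8, red, green, blue), "range_z" (400x640 float32, m along the optical axis (not along the pixel's ray), 0 where there is no reading), "fx", "fy", "cx", "cy" (pixels), "k1" (the pictures are not rectified: a ray, as slopes to the right and down, at radius r is drawn at 1 + k1 r^2 times it, then the intrinsics apply), "R" (3x3) and "t" (3): a world point X has camera coordinates R X + t; the wrist camera has in their place "tool_from_camera" (4x4, takes a point from camera to tool coordinates, whose origin is the TCP and whose axes are the flange's). Camera axes: x right, y down, z forward; pixel columns grow to the right and rows downward; lengths in m; the calibration is good to about 2 mm. A picture is of the moment at which its call begins: read the wrist's pose just before it.
- hand_in(): hands the job in; it is judged then, once.
The state is a dict: "clock": time; "joint_pos": joint angles; "joint_velocities": joint speeds; "tau": joint torques, N m; "position": TCP position; "ee_rot": TCP orientation; "ft_force": force on the tool from outside, world axes, zero at the start; "torque": the same for the moment, N m; "grip_width": opening from 0.0 (shut) to 1.0 (fully open); "grasp_force": force on a finger pad.
Only numpy, scipy, OpenCV 4.12 (cv2) and the standard library are available. Lean on these libraries where they do the work, as an engineer would, in place of code of your own. Each camera call takes 0.05 s, during which the arm holds its last target. There are 200 camera calls.

TASK

The drive coupling on top of the blender base is due for replacement. Nothing shows which way its thread runs, so try it gently both ways without forcing it; once you know which way it loosens, unscrew it right off the spindle and stand it upright in the middle of the saucer, leaving everything else where it is.

Things in the scene. Friction and masses are not known exactly. Their poses are not given: they have to be found in the camera images.
- blender: Round white blender base with steel bands, 180 mm across the foot, stuck down by suction feet, jug off. Origin: centre of its underside; z up, x from the control knob at its front to its back. On its top a black jar-seat ring, 136 mm across, 124 mm high, with four rubber lugs up to 130 mm high; in its middle a steel collar 45 mm across, locked by a pin with a ring pull.
- shoulder (a point): Centre of the collar's flat top, 128 mm above the blender's origin, on which the coupling bears at the start. The fixed spindle rises from here. Round the collar lies a stiff friction washer, 60 mm across, whose two tabs, 3 mm above the shoulder, sit in notches of the coupling's skirt; it turns with the coupling at about 0.3 N m until the skirt has risen off the tabs.
- spindle_tip (a point): Centre of the top end of the fixed upright spindle, 151.5 mm above the blender's origin, on its axis (hidden in the coupling at the start). The spindle is 23.5 mm high, with a coarse two-start thread 30 mm across.
- coupling: Drive coupling: hollow steel hexagon cap, about 160 g, 42 mm across the flats, 34 mm high, with a skirt 53 mm across and 5 mm high at its foot; two inner lugs run in the spindle's thread. Origin: centre of its underside; z up along its axis; flats face its own +x and every 60 degrees from it. Seated and run home at the start.
- coupling_top (a point): Centre of the coupling's top face, 34 mm above its underside. Loosening: steady 0.3 N m at first, 0.4 rad of play, then it climbs 24 mm a turn (3.8 mm per rad), turns freely after about 0.9 rad and is off after about 2.4 rad. Tightening: it does not turn, the moment only builds up; over about 0.8 N m strains the thread. Let go half-way it stays put. Its hand is not told.
- saucer: Loose white ceramic saucer, 144 mm across, 16 mm high, flat in the middle. Origin: centre of its underside. Its inner floor is about 5 mm above that. It stands on the worktop to one side of the blender.
- mug_plain: White mug, 81 mm across, 95 mm high, handle to one side; on the other side of the blender. Origin: centre of its underside.
- egg_timer: Egg timer, 63 mm across, 39 mm high, beside the blender at the front left. Origin: centre of its underside.
- brush: Dish brush lying on the worktop, 269 mm long, to the right of the blender. Origin: underside of its middle.
- garlic: Bulb of garlic, 60 mm, behind the blender. Origin: its underside.
- tomato: Tomato, 74 mm, behind the blender. Origin: its underside.
- spice_jar_4: Spice jar, 45 mm across, 106 mm high, behind the blender. Origin: centre of its underside.

How it is judged:
By the outcome, as a careful person would: the job done as asked, in the order asked, and still so for the second after the job is handed in, with the robot touching nothing.
It also fails if it takes over 58 s, if anything falls off the work surface, if the arm or the gripper's body presses on something with over 40 N, if the wrist force passes 120 N, or if a joint passes its speed limit or range.

## Working session

There is one attempt and no reset: what is moved stays moved. The work goes in short steps, Python scripts to look and compute and a tool call to move; the robot and the scene stay as the last step left them, time stands still between calls to the robot, and variables do not carry over. Pictures are saved under pics/ and viewed, at most 10 in all, crops included, and the job is handed in when it is done.

Besides the shell and the picture viewer there is one more tool, called after "Call:" as name([rows], argument=value, ...), one row to a line, values as JSON. move_arm: Moves the arm, as the interface text tells. Its arguments: {"type":"object","properties":{"plan":{"type":"array","items":{"type":"object","properties":{"delta_pos":{"type":"array","items":{"type":"number"}},"turn":{"type":"array","items":{"type":"number"}},"fingers":{"type":"number"}}}},"force":{"type":"number"}},"required":["plan"]}

```bash
mkdir -p pics; cat > h.py <<'E'
import numpy as np, cv2
from workcell import get_obs, camera
from scipy.spatial.transform import Rotation as Ro
def cloud(c):
    h,w=c["range_z"].shape
    u,v=np.meshgrid(np.arange(w),np.arange(h))
    K=np.array([[c["fx"],0,c["cx"]],[0,c["fy"],c["cy"]],[0,0,1.]])
    p=cv2.undistortPoints(np.stack([u,v],-1).reshape(-1,1,2).astype(np.float64),K,np.array([c["k1"],0,0,0.]))[:,0]
    z=c["range_z"].reshape(-1,1)
    X=np.hstack([p*z,z])
    if "R" in c: W=(X-np.asarray(c["t"]))@np.asarray(c["R"])
    else:
        o=c["obs"]; T=np.asarray(c["tool_from_camera"])
        W=Ro.from_quat(o["ee_rot"]).apply(X@T[:3,:3].T+T[:3,3])+o["position"]
    W[z[:,0]==0]=np.nan
    return W.reshape(h,w,3)
def shot(n):
    o=get_obs(); c=camera(n); c["obs"]=o; return c
E
python3 - <<'E'
from h import *
from workcell import tip_reach
print(tip_reach, get_obs())
for n in("top","scene"):
    c=shot(n); cv2.imwrite(f"pics/{n}0.png",c["color"][:,:,::-1]); W=cloud(c); np.save(n+"0.npy",W)
    print(n,c["fx"],c["k1"],c["R"],c["t"])
W=np.load("top0.npy"); Z=W[...,2]
for a,b in((.12,.2),(.155,.17),(.09,.11),(.012,.02),(.03,.045)):
    m=((Z>a)&(Z<b)).astype(np.uint8); n,l,s,ce=cv2.connectedComponentsWithStats(m)
    for i in range(1,n):
        if s[i,4]>60:
            q=W[l==i]; print(a,b,s[i],np.round(q.mean(0),4),np.round((q.min(0)+q.max(0))/2,4),np.round(np.ptp(q,0),3))
E
```

```text
0.011 {'clock': 0.0, 'joint_pos': array([ 1.17839679,  0.33282865, -0.06470011,  1.46096642,  0.02159379,
        1.34987544, -0.08850659]), 'joint_velocities': array([-2.94806087e-03, -5.44907657e-04, -4.77681924e-04, -1.74473412e-05,
        1.46951503e-03,  1.00531210e-03, -1.18494231e-03]), 'tau': array([-1.01883626e-03, -6.25449228e+01,  4.81668301e-02, -3.91611850e+01,
        1.60111045e-02,  9.85017599e-03,  1.46341392e-05]), 'position': array([ 0.22575929, -0.58241266,  0.24153091]), 'ee_rot': array([ 9.82953192e-01,  1.83854685e-01, -1.56068567e-04, -6.73470423e-04]), 'ft_force': array([ 0.80239912, -0.40529898, -0.65176146]), 'torque': array([ 0.02374029, -0.01057467, -0.04380373]), 'grasp_force': 0.0, 'grip_width': 0.9990210144157309}
top 372.2872032564842 -0.022360213310344667 [[ 0.02492897 -0.99962447  0.01137791]
 [-0.99261681 -0.02610244 -0.11845055]
 [ 0.11870306 -0.00834106 -0.99289476]] [-0.09959867  0.52149677  0.95299241]
scene 515.9779657091987 -0.13927527953910748 [[-0.70059353 -0.71349126  0.00994667]
 [-0.39183531  0.37302759 -0.84102052]
 [ 0.5963504  -0.593
[... 5011 characters left out ...]
307] [0.3845 0.1528 0.0349] [0.3843 0.1535 0.0357] [0.052 0.053 0.011]
0.03 0.045 [469 265  11  30  74] [ 0.3532 -0.4766  0.0373] [ 0.3499 -0.4818  0.0375] [0.075 0.026 0.015]
0.03 0.045 [488 267  13  28  81] [ 0.3457 -0.5392  0.0376] [ 0.3481 -0.5332  0.0375] [0.07  0.032 0.015]
0.03 0.045 [547 274  15  32 105] [ 0.3325 -0.6886  0.0374] [ 0.3285 -0.6942  0.0374] [0.08  0.033 0.015]
0.03 0.045 [577 307  15  23  74] [ 0.2588 -0.7622  0.0377] [ 0.2569 -0.7703  0.0375] [0.056 0.032 0.015]
0.03 0.045 [548 321  17  23  80] [ 0.2271 -0.6862  0.0383] [ 0.2204 -0.6956  0.0377] [0.055 0.042 0.015]
0.03 0.045 [268 387  41  13  89] [ 0.0656 -0.0103  0.0369] [ 0.0585 -0.0091  0.0375] [0.028 0.101 0.015]
```

View pics/top0.png

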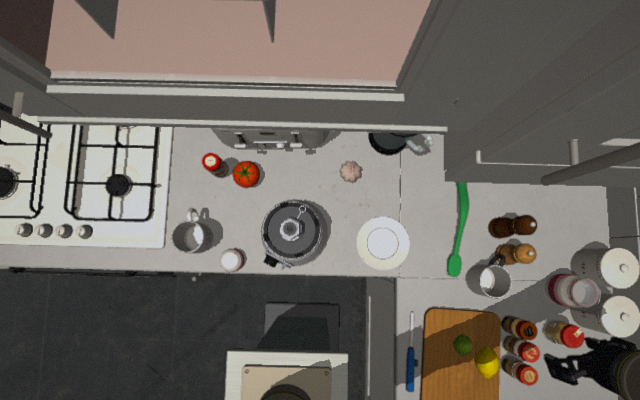

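View pics/scene0.png

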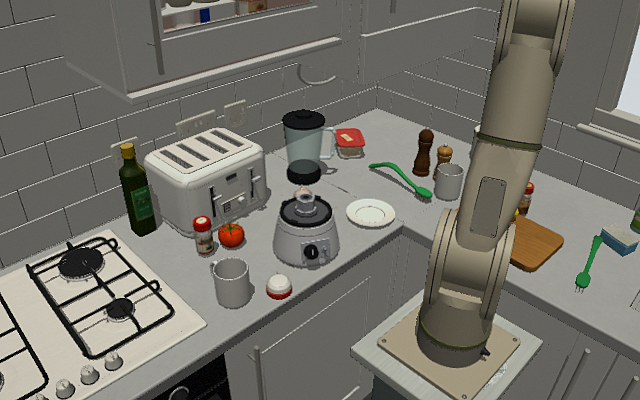

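The top view shows the coupling at about (291,229) on the black ring, with the ring pull at (302,209). The saucer is at (383,242), the mug at (189,236), and the timer at (232,260). The scene view shows a clear approach from the right. I'll move above the blender and look with the wrist camera.

Call:
move_arm([
  {"delta_pos": [0, 0, -0.06], "turn": [0, 0, 0], "fingers": 0},
  {"delta_pos": [0.21, -0.22, -0.07], "turn": [0, 0, 0], "fingers": 0},
  {"delta_pos": [0.21, -0.22, -0.07], "turn": [0, 0, 0], "fingers": 0},
  {"delta_pos": [0.21, -0.22, -0.07], "turn": [0, 0, 0], "fingers": 0},
  {"delta_pos": [0.21, -0.22, -0.07], "turn": [0, 0, 0], "fingers": 0},
  {"delta_pos": [0.21, -0.22, -0.07], "turn": [0, 0, 0], "fingers": 0},
  {"delta_pos": [0.426, -0.448, -0.07], "turn": [0, 0, 0], "fingers": 0},
  {"delta_pos": [0.426, -0.448, -0.07], "turn": [0, 0, 0], "fingers": 0},
  {"delta_pos": [0.426, -0.448, -0.07], "turn": [0, 0, 0], "fingers": 0},
  {"delta_pos": [0.426, -0.448, -0.07], "turn": [0, 0, 0], "fingers": 0},
  {"delta_pos": [0.426, -0.448, -0.07], "turn": [0, 0, 0], "fingers": 0},
  {"delta_pos": [0.426, -0.448, -0.07], "turn": [0, 0, 0], "fingers": 0},
])

```text
clock: 1.6
position: [0.4618, -0.0062, 0.3122]
ee_rot: [0.982, 0.188, 0.0, -0.001]
ft_force: [-0.9, -0.4, 0.1]
grip_width: 0.998
grasp_force: 0.0
```

```bash
python3 - <<'E'
from h import *
o=get_obs(); print(o["clock"],o["joint_pos"],o["position"])
c=shot("wrist"); W=cloud(c); np.save("w1.npy",W); cv2.imwrite("w1raw.png",c["color"][:,:,::-1])
print(c["tool_from_camera"],c["fx"])
R=np.array(c["tool_from_camera"])
cv2.imwrite("pics/w1.png",c["color"][:,:,::-1])
Z=W[...,2]
m=((Z>.157)&(Z<.168)&(np.hypot(W[...,0]-.461,W[...,1]+.01)<.035)).astype(np.uint8)
n,l,s,ce=cv2.connectedComponentsWithStats(m); i=1+s[1:,4].argmax(); q=W[l==i]
print(s[i],q.mean(0),np.median(q[:,2]))
h=cv2.convexHull(q[:,:2].astype(np.float32))[:,0]; print(cv2.minAreaRect(h), cv2.minEnclosingCircle(h))
# flat direction: support widths
for a in range(0,60,2):
    d=[q[:,:2]@[np.cos(np.radians(a+k)),np.sin(np.radians(a+k))] for k in(0,60,120)]
    w=[np.percentile(x,99.5)-np.percentile(x,.5) for x in d]; print(a,np.round(np.mean(w),4),end=' | ')
print()
for nm,z0,z1,r0,r1 in(("skirt/collar",.128,.137,0,.03),("lugs",.126,.134,.04,.08),("pin",.126,.2,.03,.06)):
    rr=np.hypot(W[...,0]-.461,W[...,1]+.01); k=(Z>z0)&(Z<z1)&(rr>r0)&(rr<r1)
    p=W[k]; 
    if len(p): print(nm,len(p),p.mean(0),p.min(0),p.max(0))
E
```

```text
1.6 [ 0.62391938 -0.03346567 -0.68074393  1.72509328 -0.02247325  1.44227028
 -1.24681369] [ 0.4617857  -0.00616843  0.31224769]
[[-1.08985823e-03 -9.54202294e-01 -2.99160148e-01  7.64112795e-02]
 [ 9.99999344e-01 -1.14574907e-03  1.14282688e-05  8.23356542e-04]
 [-3.53667343e-04 -2.99159939e-01  9.54202916e-01 -1.32201068e-01]
 [ 0.00000000e+00  0.00000000e+00  0.00000000e+00  1.00000000e+00]] 334.4305378199771
[ 297  161   53   50 1948] [ 0.4646919  -0.00831558  0.16281148] 0.1628826605271229
((0.46397992968559265, -0.00868581235408783), (0.046454042196273804, 0.042019493877887726), 3.6283328533172607) ((0.4638362526893616, -0.008595583960413933), 0.02346598356962204)
0 0.044 | 2 0.044 | 4 0.0441 | 6 0.0441 | 8 0.0439 | 10 0.0438 | 12 0.0437 | 14 0.0435 | 16 0.0433 | 18 0.0431 | 20 0.0427 | 22 0.0424 | 24 0.0421 | 26 0.0418 | 28 0.0416 | 30 0.0414 | 32 0.0413 | 34 0.0413 | 36 0.0414 | 38 0.0417 | 40 0.042 | 42 0.0423 | 44 0.0426 | 46 0.0428 | 48 0.043 | 50 0.0431 | 52 0.0434 | 54 0.0436 | 56 0.0438 | 58 0.044 | 
skirt/collar 456 [ 0.47686387 -0.00210507  0.13321276] [ 0.44384477 -0.03689862  0.12800762] [0.49048254 0.01786604 0.13690869]
lugs 885 [ 0.47253406 -0.00977216  0.12931522] [ 0.39742786 -0.07471     0.12600678] [0.53028158 0.05777278 0.13232201]
pin 382 [ 0.46389996 -0.01691153  0.12800055] [ 0.40207733 -0.06824594  0.12601014] [0.51784701 0.04924843 0.13146905]
```

View pics/w1.png

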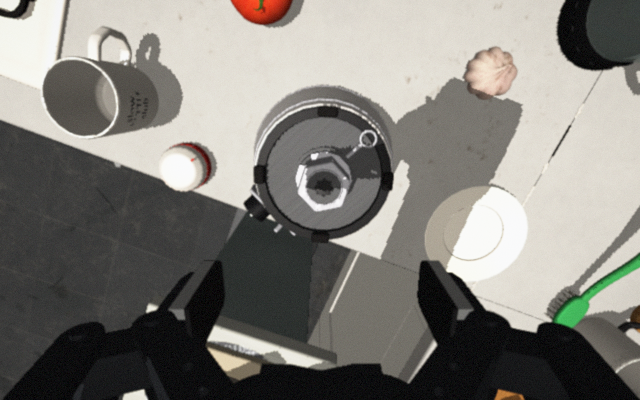

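The wrist view shows the coupling hexagon at about (323,184), the ring pull at (368,138) and the saucer at (473,232), all clear of the approach. The flat normals lie near 33° (mod 60). I'll turn so that the jaws close along 33° and lower part-way.

The manual's scale: turns go in shares of pi rad. Converting my numbers, -1.77 rad / 3.1416 = -0.5634.

Call:
move_arm([
  {"delta_pos": [0, 0, 0], "turn": [0, 0, -0.2865], "fingers": 0},
  {"delta_pos": [0, 0, 0], "turn": [0, 0, -0.2865], "fingers": 0},
  {"delta_pos": [0, 0, 0], "turn": [0, 0, -0.2865], "fingers": 0},
  {"delta_pos": [0, 0, 0], "turn": [0, 0, -0.2865], "fingers": 0},
  {"delta_pos": [0, 0, 0.04], "turn": [0, 0, -0.5634], "fingers": 0},
  {"delta_pos": [0, 0, 0.04], "turn": [0, 0, -0.5634], "fingers": 0.2},
  {"delta_pos": [0, 0, 0.06], "turn": [0, 0, -0.5634], "fingers": 0.2},
  {"delta_pos": [0, 0, 0.06], "turn": [0, 0, -0.5634], "fingers": 0.2},
  {"delta_pos": [0, 0, 0.06], "turn": [0, 0, -0.5634], "fingers": 0.2},
  {"delta_pos": [0, 0, 0.06], "turn": [0, 0, -0.5634], "fingers": 0.2},
  {"delta_pos": [0, 0, 0.06], "turn": [0, 0, -0.5634], "fingers": 0.2},
  {"delta_pos": [0, 0, 0.06], "turn": [0, 0, -0.5634], "fingers": 0.2},
])

```text
clock: 3.15
position: [0.461, -0.0118, 0.2522]
ee_rot: [0.482, 0.876, -0.0, -0.0]
ft_force: [-0.6, 0.2, 0.6]
grip_width: 0.805
grasp_force: 0.0
```

```bash
cat > m.py <<'E'
from h import *
def meas(n,tag):
    o=get_obs(); R=Ro.from_quat(o["ee_rot"]); x=R.apply([1,0,0])
    print(o["clock"],np.round(o["joint_pos"],3),np.round(o["position"],4),"tilt",np.round(R.apply([0,0,1]),4),"yaw",np.arctan2(x[1],x[0]),"w",o["grip_width"],"g",o["grasp_force"])
    c=shot(n); W=cloud(c); cv2.imwrite(f"pics/{tag}.png",c["color"][:,:,::-1]); Z=W[...,2]
    return o,R,W,Z
def hexfit(W,Z,x0,y0,z0,z1,r=.032):
    m=((Z>z0)&(Z<z1)&(np.hypot(W[...,0]-x0,W[...,1]-y0)<r)).astype(np.uint8)
    n,l,s,ce=cv2.connectedComponentsWithStats(m); i=1+s[1:,4].argmax(); q=W[l==i]
    best=[]
    for a in np.arange(0,60,.5):
        w=[];ctr=[]
        for k in(0,60,120):
            d=q[:,:2]@[np.cos(np.radians(a+k)),np.sin(np.radians(a+k))]; lo,hi=np.percentile(d,[1,99]); w.append(hi-lo); ctr.append((hi+lo)/2)
        A=[[np.cos(np.radians(a+k)),np.sin(np.radians(a+k))] for k in(0,60,120)]
        best.append((np.mean(w),a,np.linalg.lstsq(A,ctr,rcond=None)[0],np.round(w,4)))
    b=min(best,key=lambda t:t[0]); print("hex",len(q),s[i],"ang",b[1],"ctr",b[2],b[3],"z",np.median(q[:,2])); return b
E
python3 - <<'E'
from m import *
o,R,W,Z=meas("wrist","w2")
b=hexfit(W,Z,.463,-.009,.157,.168)
print("tool delta to ctr",R.inv().apply(np.r_[b[2]-o["position"][:2],.149-o["position"][2]]))
E
```

```text
3.15 [ 0.598 -0.005 -0.66   1.827 -0.003  1.318  0.505] [ 0.461  -0.0118  0.2522] tilt [-2.e-04 -3.e-04 -1.e+00] yaw 2.1367405326239246 w 0.8046762671185448 g 0.0
hex 2982 [ 296  173   61   65 2982] ang 36.0 ctr [ 0.46285448 -0.00830952] [0.0403 0.0406 0.0407] z 0.16280163958521238
tool delta to ctr [0.00198981 0.00347085 0.10321152]
```

Scaled: -0.04 rad / 3.1416 = -0.0127.

Call:
move_arm([
  {"delta_pos": [0.002, 0.0035, 0.04], "turn": [0, 0, -0.0127], "fingers": 0.2},
  {"delta_pos": [0.002, 0.0035, 0.06], "turn": [0, 0, -0.0127], "fingers": 0.2},
  {"delta_pos": [0.002, 0.0035, 0.08], "turn": [0, 0, -0.0127], "fingers": 0.2},
  {"delta_pos": [0.002, 0.0035, 0.095], "turn": [0, 0, -0.0127], "fingers": 0.2},
  {"delta_pos": [0.002, 0.0035, 0.103], "turn": [0, 0, -0.0127], "fingers": 0.2},
  {"delta_pos": [0.002, 0.0035, 0.103], "turn": [0, 0, -0.0127], "fingers": 0.2},
])

```text
clock: 3.95
position: [0.463, -0.0075, 0.1492]
ee_rot: [0.463, 0.887, -0.0, -0.0]
ft_force: [-0.5, -0.4, 0.6]
grip_width: 0.801
grasp_force: 0.0
```

```bash
python3 - <<'E'
from m import *
o,R,W,Z=meas("wrist","w3"); print(o["ft_force"],o["torque"])
b=hexfit(W,Z,.463,-.009,.157,.168)
E
```

```text
3.95 [ 0.57   0.105 -0.677  1.959  0.073  1.102  0.472] [ 0.463  -0.0075  0.1492] tilt [-4.e-04  1.e-04 -1.e+00] yaw 2.179547446715353 w 0.8009680955004169 g 0.0
[-0.45630495 -0.42986808  0.57354015] [-0.01124634 -0.02500124  0.01849736]
hex 8294 [ 269  234  104  106 8294] ang 34.0 ctr [ 0.46296268 -0.00812958] [0.0403 0.0406 0.0407] z 0.1628318236113246
```

View pics/w3.png

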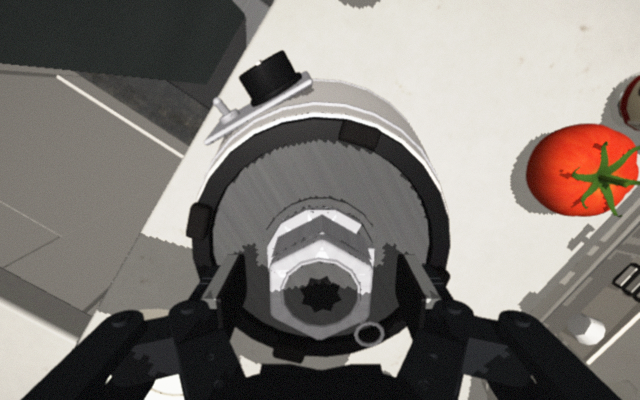

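The coupling top, at about (320,292), sits centred between the pads at (225,280) and (415,280), with its flats parallel to them. I'll close the gripper.

Call:
move_arm([
  {"delta_pos": [0, 0, 0], "turn": [0, 0, 0], "fingers": 0.6},
  {"delta_pos": [0, 0, 0], "turn": [0, 0, 0], "fingers": 0.6},
  {"delta_pos": [0, 0, 0], "turn": [0, 0, 0], "fingers": 0.6},
  {"delta_pos": [0, 0, 0], "turn": [0, 0, 0], "fingers": 0.6},
  {"delta_pos": [0, 0, 0], "turn": [0, 0, 0], "fingers": 0.6},
  {"delta_pos": [0, 0, 0], "turn": [0, 0, 0], "fingers": 0.6},
], force=60)

```text
clock: 4.75
position: [0.4636, -0.0077, 0.1502]
ee_rot: [0.463, 0.887, 0.0, 0.001]
ft_force: [-1.3, -1.4, 7.1]
grip_width: 0.478
grasp_force: 61.0
```

```bash
cat > s.py <<'E'
from h import *
o=get_obs(); R=Ro.from_quat(o["ee_rot"]); x=R.apply([1,0,0])
print(o["clock"],"j7",o["joint_pos"][6],np.round(o["position"],4),"yaw",round(float(np.arctan2(x[1],x[0])),4),"w",round(o["grip_width"],4),"g",o["grasp_force"],"F",np.round(o["ft_force"],2),"M",np.round(o["torque"],3))
E
python3 s.py
```

```text
4.75 j7 0.4718899437694503 [ 0.4636 -0.0077  0.1502] yaw 2.1795 w 0.4776 g 61.00432871491648 F [-1.27 -1.39  7.09] M [-0.212  0.441 -0.051]
```

Scaled: 0.03 rad / 3.1416 = 0.0095.

Call:
move_arm([
  {"delta_pos": [0, 0, 0], "turn": [0, 0, 0.0064], "fingers": 0.6},
  {"delta_pos": [0, 0, 0], "turn": [0, 0, 0.0095], "fingers": 0.6},
])

```text
clock: 5.0
position: [0.4636, -0.0077, 0.1502]
ee_rot: [0.476, 0.879, 0.0, 0.001]
ft_force: [-1.8, 0.6, 5.6]
grip_width: 0.479
grasp_force: 60.9
```

```bash
python3 s.py
```

```text
5.0 j7 0.44172322876644265 [ 0.4636 -0.0077  0.1502] yaw 2.1493 w 0.4792 g 60.87533804064151 F [-1.83  0.62  5.65] M [-0.106  0.37   0.066]
```

Scaled: 0.03 rad / 3.1416 = 0.0095.

Call:
move_arm([
  {"delta_pos": [0, 0, 0], "turn": [0, 0, 0.0064], "fingers": 0.6},
  {"delta_pos": [0, 0, 0], "turn": [0, 0, 0.0095], "fingers": 0.6},
])

```text
clock: 5.25
position: [0.4634, -0.0075, 0.1502]
ee_rot: [0.489, 0.872, -0.0, 0.001]
ft_force: [-2.7, -0.6, 6.8]
grip_width: 0.478
grasp_force: 61.0
```

```bash
python3 s.py
```

```text
5.25 j7 0.41205429912595787 [ 0.4634 -0.0075  0.1502] yaw 2.1195 w 0.4776 g 60.959500618628226 F [-2.7  -0.61  6.77] M [-0.033  0.66   0.222]
```

Scaled: 0.02 rad / 3.1416 = 0.0064.

Call:
move_arm([
  {"delta_pos": [0, 0, 0], "turn": [0, 0, 0.0032], "fingers": 0.6},
  {"delta_pos": [0, 0, 0], "turn": [0, 0, 0.0064], "fingers": 0.6},
])

```text
clock: 5.5
position: [0.4633, -0.0075, 0.1502]
ee_rot: [0.498, 0.867, -0.0, 0.001]
ft_force: [-3.3, 0.2, 7.6]
grip_width: 0.477
grasp_force: 60.9
```

```bash
python3 s.py
```

```text
5.5 j7 0.3925755517569512 [ 0.4633 -0.0075  0.1502] yaw 2.1001 w 0.4769 g 60.86619790876284 F [-3.28  0.2   7.56] M [-0.034  0.741  0.358]
```

Scaled: 0.02 rad / 3.1416 = 0.0064.

Call:
move_arm([
  {"delta_pos": [0, 0, 0], "turn": [0, 0, 0.0032], "fingers": 0.6},
  {"delta_pos": [0, 0, 0], "turn": [0, 0, 0.0064], "fingers": 0.6},
])

```text
clock: 5.75
position: [0.4633, -0.0075, 0.1502]
ee_rot: [0.506, 0.862, -0.0, 0.0]
ft_force: [-3.4, 0.2, 7.2]
grip_width: 0.482
grasp_force: 60.9
```

```bash
python3 s.py
```

```text
5.75 j7 0.37270090856026244 [ 0.4633 -0.0075  0.1502] yaw 2.0801 w 0.4822 g 60.86592668609228 F [-3.36  0.18  7.23] M [-0.027  0.733  0.382]
```

Scaled: 0.02 rad / 3.1416 = 0.0064.

Call:
move_arm([
  {"delta_pos": [0, 0, 0], "turn": [0, 0, 0.0032], "fingers": 0.6},
  {"delta_pos": [0, 0, 0], "turn": [0, 0, 0.0064], "fingers": 0.6},
])

```text
clock: 6.0
position: [0.4633, -0.0074, 0.1502]
ee_rot: [0.515, 0.857, -0.0, 0.001]
ft_force: [-2.6, -1.1, 6.5]
grip_width: 0.479
grasp_force: 60.9
```

```bash
python3 s.py; python3 - <<'E'
from m import *
o,R,W,Z=meas("wrist","w4")
b=hexfit(W,Z,.463,-.0085,.157,.168)
E
```

```text
6.0 j7 0.35285454292861335 [ 0.4633 -0.0074  0.1502] yaw 2.0601 w 0.479 g 60.86601136776153 F [-2.62 -1.07  6.5 ] M [-0.014  0.704  0.358]
6.0 [ 0.563  0.102 -0.67   1.959  0.072  1.103  0.353] [ 0.4633 -0.0074  0.1502] tilt [ 8.e-04 -7.e-04 -1.e+00] yaw 2.0601247750222154 w 0.47899656473800956 g 60.86601136776153
hex 8948 [ 239  233  161  105 8948] ang 26.0 ctr [ 0.46211105 -0.00762528] [0.0554 0.0421 0.041 ] z 0.16286116667773232
```

Clockwise, the moment levels off at about 0.36 N m and the coupling follows, which looks like loosening. Now I'll try gently counter-clockwise.

Scaled: -0.08 rad / 3.1416 = -0.0255.

Call:
move_arm([
  {"delta_pos": [0, 0, 0], "turn": [0, 0, -0.0095], "fingers": 0.6},
  {"delta_pos": [0, 0, 0], "turn": [0, 0, -0.0191], "fingers": 0.6},
  {"delta_pos": [0, 0, 0], "turn": [0, 0, -0.0255], "fingers": 0.6},
  {"delta_pos": [0, 0, 0], "turn": [0, 0, -0.0255], "fingers": 0.6},
])

```text
clock: 6.55
position: [0.4636, -0.0074, 0.1502]
ee_rot: [0.48, 0.877, 0.0, 0.001]
ft_force: [-0.6, 0.0, 5.2]
grip_width: 0.48
grasp_force: 61.0
```

```bash
python3 s.py
```

```text
6.55 j7 0.4325510815405282 [ 0.4636 -0.0074  0.1502] yaw 2.1402 w 0.4797 g 60.9558170393575 F [-0.62  0.02  5.2 ] M [0.071 0.32  0.064]
```

Scaled: -0.02 rad / 3.1416 = -0.0064.

Call:
move_arm([
  {"delta_pos": [0, 0, 0], "turn": [0, 0, -0.0064], "fingers": 0.6},
  {"delta_pos": [0, 0, 0], "turn": [0, 0, -0.0127], "fingers": 0.6},
  {"delta_pos": [0, 0, 0], "turn": [0, 0, -0.0127], "fingers": 0.6},
])

```text
clock: 6.92
position: [0.4636, -0.0076, 0.1502]
ee_rot: [0.463, 0.887, 0.0, 0.001]
ft_force: [-1.2, -0.3, 5.6]
grip_width: 0.477
grasp_force: 61.1
```

```bash
python3 s.py
```

```text
6.925 j7 0.4720728212873715 [ 0.4636 -0.0076  0.1502] yaw 2.1797 w 0.4768 g 61.139683682704344 F [-1.19 -0.31  5.63] M [-0.074  0.36  -0.178]
```

Scaled: -0.03 rad / 3.1416 = -0.0095.

Call:
move_arm([
  {"delta_pos": [0, 0, 0], "turn": [0, 0, -0.0064], "fingers": 0.6},
  {"delta_pos": [0, 0, 0], "turn": [0, 0, -0.0095], "fingers": 0.6},
])

```text
clock: 7.18
position: [0.4635, -0.0077, 0.1502]
ee_rot: [0.449, 0.893, 0.0, 0.001]
ft_force: [-1.2, -0.5, 5.6]
grip_width: 0.481
grasp_force: 61.6
```

```bash
python3 s.py
```

```text
7.175 j7 0.5016904678280402 [ 0.4635 -0.0077  0.1502] yaw 2.2093 w 0.4805 g 61.636210803408176 F [-1.25 -0.51  5.64] M [-0.126  0.515 -0.449]
```

Scaled: -0.015 rad / 3.1416 = -0.0048.

Call:
move_arm([
  {"delta_pos": [0, 0, 0], "turn": [0, 0, -0.0048], "fingers": 0.6},
  {"delta_pos": [0, 0, 0], "turn": [0, 0, -0.0048], "fingers": 0.6},
])

```text
clock: 7.42
position: [0.4635, -0.0078, 0.1502]
ee_rot: [0.443, 0.897, 0.0, 0.001]
ft_force: [-2.1, -0.6, 6.4]
grip_width: 0.481
grasp_force: 61.5
```

```bash
python3 s.py
```

```text
7.425 j7 0.5163762298910264 [ 0.4635 -0.0078  0.1502] yaw 2.2239 w 0.481 g 61.53599675162695 F [-2.1  -0.58  6.36] M [-0.127  0.487 -0.369]
```

```bash
python3 - <<'E'
from m import *
o,R,W,Z=meas("wrist","w5"); 
ims=[cv2.resize(cv2.imread(f"pics/{t}.png")[190:350,250:390],None,fx=1.9*1,fy=1.9,interpolation=cv2.INTER_CUBIC) for t in("w3","w4","w5")]
cv2.imwrite("pics/cmp1.png",np.hstack(ims)); print(np.hstack(ims).shape)
E
```

```text
7.425 [ 0.573  0.104 -0.68   1.958  0.074  1.103  0.516] [ 0.4635 -0.0078  0.1502] tilt [ 1.2e-03 -5.0e-04 -1.0e+00] yaw 2.223938484294886 w 0.4810317365555148 g 61.53599675162695
(304, 798, 3)
```

View pics/cmp1.png

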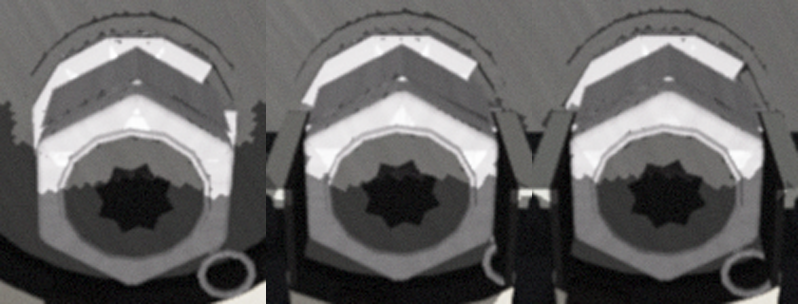

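```bash
cat > rot.py <<'E'
import sys
from m import *
def star(t):
    g=cv2.imread(f"pics/{t}.png",0)[255:322,282:360]; return cv2.resize((g<38).astype(np.float32)*255,None,fx=4,fy=4,interpolation=cv2.INTER_CUBIC)
def rel(a,b):
    A,B=star(a),star(b); best=(-1,0)
    for a0 in np.arange(-20,21,4):
        M=cv2.getRotationMatrix2D((A.shape[1]/2,A.shape[0]/2),float(a0),1).astype(np.float32)
        try: cc,M=cv2.findTransformECC(A,B,M,cv2.MOTION_EUCLIDEAN,(3,300,1e-7),None,5)
        except cv2.error: continue
        if cc>best[0]: best=(cc,np.degrees(np.arctan2(M[1,0],M[0,0])))
    return best
if __name__=="__main__":
    print(rel("w3","w4"),rel("w3","w5"),rel("w4","w5"))
E
python3 rot.py
```

```text
(0.9805329299182203, np.float32(-0.6099492)) (0.9870351816529389, np.float32(-0.18297474)) (0.9813880474594185, np.float32(0.30279467))
```

Scaled: -0.02 rad / 3.1416 = -0.0064.

Call:
move_arm([
  {"delta_pos": [0, 0, 0], "turn": [0, 0, -0.0032], "fingers": 0.6},
  {"delta_pos": [0, 0, 0], "turn": [0, 0, -0.0064], "fingers": 0.6},
  {"delta_pos": [0, 0, 0], "turn": [0, 0, -0.0064], "fingers": 0.6},
])

```text
clock: 7.85
position: [0.4635, -0.0078, 0.1502]
ee_rot: [0.434, 0.901, 0.0, 0.001]
ft_force: [-2.0, -0.1, 6.3]
grip_width: 0.477
grasp_force: 61.8
```

```bash
python3 s.py
```

```text
7.85 j7 0.5360062160941357 [ 0.4635 -0.0078  0.1502] yaw 2.2436 w 0.4774 g 61.7597661470063 F [-1.98 -0.14  6.26] M [-0.138  0.49  -0.525]
```

Counter-clockwise builds up (−0.525 N m and still rising), while clockwise stayed level. I'll now go clockwise a little past the earlier point to confirm.

Scaled: 0.18 rad / 3.1416 = 0.0573.

Call:
move_arm([
  {"delta_pos": [0, 0, 0], "turn": [0, 0, 0.0191], "fingers": 0.6},
  {"delta_pos": [0, 0, 0], "turn": [0, 0, 0.0382], "fingers": 0.6},
  {"delta_pos": [0, 0, 0], "turn": [0, 0, 0.0573], "fingers": 0.6},
  {"delta_pos": [0, 0, 0], "turn": [0, 0, 0.07], "fingers": 0.6},
  {"delta_pos": [0, 0, 0], "turn": [0, 0, 0.07], "fingers": 0.6},
])

```text
clock: 8.48
position: [0.4634, -0.0075, 0.1502]
ee_rot: [0.53, 0.848, -0.0, 0.001]
ft_force: [-2.9, 0.5, 7.7]
grip_width: 0.481
grasp_force: 61.0
```

```bash
python3 s.py; python3 - <<'E'
from m import *
o,R,W,Z=meas("wrist","w6")
from rot import rel
print(rel("w3","w6"))
E
```

```text
8.475 j7 0.317726255545523 [ 0.4634 -0.0075  0.1502] yaw 2.0246 w 0.4805 g 60.994916041963734 F [-2.9   0.48  7.67] M [-0.11   0.709  0.185]
8.475 [ 0.561  0.102 -0.667  1.959  0.072  1.103  0.318] [ 0.4634 -0.0075  0.1502] tilt [ 8.e-04 -7.e-04 -1.e+00] yaw 2.0245907101139933 w 0.48052746120943574 g 60.994916041963734
(0.9775361359151855, np.float32(-0.57800597))
```

It loosens clockwise: the moment is steady, about 0.2–0.36 N m, and the coupling turns with the tool. I'll unscrew it, following the climb.

Scaled: 0.6 rad / 3.1416 = 0.191.

Call:
move_arm([
  {"delta_pos": [0, 0, 0], "turn": [0, 0, 0.0318], "fingers": 0.6},
  {"delta_pos": [0, 0, 0], "turn": [0, 0, 0.0637], "fingers": 0.6},
  {"delta_pos": [0, 0, -0.0002], "turn": [0, 0, 0.0955], "fingers": 0.6},
  {"delta_pos": [0, 0, -0.0006], "turn": [0, 0, 0.1273], "fingers": 0.6},
  {"delta_pos": [0, 0, -0.001], "turn": [0, 0, 0.1592], "fingers": 0.6},
  {"delta_pos": [0, 0, -0.0014], "turn": [0, 0, 0.191], "fingers": 0.6},
  {"delta_pos": [0, 0, -0.0014], "turn": [0, 0, 0.191], "fingers": 0.6},
])

```text
clock: 9.4
position: [0.4636, -0.0075, 0.1515]
ee_rot: [0.757, 0.654, 0.0, 0.001]
ft_force: [-1.8, -0.4, 5.8]
grip_width: 0.48
grasp_force: 60.9
```

```bash
python3 s.py; python3 - <<'E'
from m import *
o,R,W,Z=meas("wrist","w7")
from rot import rel
print(rel("w3","w7"))
rr=np.hypot(W[...,0]-.463,W[...,1]+.008); k=(rr<.02)&(Z>.15)&(Z<.18); print(np.median(Z[k]))
E
```

```text
9.4 j7 -0.2762630262488312 [ 0.4636 -0.0075  0.1515] yaw 1.4253 w 0.4805 g 60.884126389282756 F [-1.83 -0.45  5.84] M [-0.015  0.32   0.079]
9.4 [ 0.528  0.097 -0.632  1.959  0.064  1.105 -0.276] [ 0.4636 -0.0075  0.1515] tilt [ 1.3e-03 -4.0e-04 -1.0e+00] yaw 1.425269041364719 w 0.48047229967565475 g 60.884126389282756
(0.9773347280244622, np.float32(-0.4769439))
0.16434058871090843
```

Scaled: 1.1 rad / 3.1416 = 0.3501.

Call:
move_arm([
  {"delta_pos": [0, 0, -0.0005], "turn": [0, 0, 0.0382], "fingers": 0.6},
  {"delta_pos": [0, 0, -0.0009], "turn": [0, 0, 0.0764], "fingers": 0.6},
  {"delta_pos": [0, 0, -0.0014], "turn": [0, 0, 0.1146], "fingers": 0.6},
  {"delta_pos": [0, 0, -0.0018], "turn": [0, 0, 0.1528], "fingers": 0.6},
  {"delta_pos": [0, 0, -0.0023], "turn": [0, 0, 0.191], "fingers": 0.6},
  {"delta_pos": [0, 0, -0.0027], "turn": [0, 0, 0.2292], "fingers": 0.6},
  {"delta_pos": [0, 0, -0.0032], "turn": [0, 0, 0.2674], "fingers": 0.6},
  {"delta_pos": [0, 0, -0.0036], "turn": [0, 0, 0.3056], "fingers": 0.6},
  {"delta_pos": [0, 0, -0.0042], "turn": [0, 0, 0.3501], "fingers": 0.6},
  {"delta_pos": [0, 0, -0.0042], "turn": [0, 0, 0.3501], "fingers": 0.6},
])

```text
clock: 10.7
position: [0.4638, -0.0075, 0.1558]
ee_rot: [0.987, 0.162, 0.001, 0.0]
ft_force: [-0.9, -0.6, 7.5]
grip_width: 0.481
grasp_force: 61.0
```

```bash
python3 s.py
```

```text
10.7 j7 -1.3665490418812338 [ 0.4638 -0.0075  0.1558] yaw 0.3257 w 0.4812 g 60.981898626778275 F [-0.87 -0.61  7.49] M [-0.089  0.16  -0.027]
```

Scaled: 0.75 rad / 3.1416 = 0.2387.

Call:
move_arm([
  {"delta_pos": [0, 0, -0.0005], "turn": [0, 0, 0.0382], "fingers": 0.6},
  {"delta_pos": [0, 0, -0.0009], "turn": [0, 0, 0.0764], "fingers": 0.6},
  {"delta_pos": [0, 0, -0.0014], "turn": [0, 0, 0.1146], "fingers": 0.6},
  {"delta_pos": [0, 0, -0.0018], "turn": [0, 0, 0.1528], "fingers": 0.6},
  {"delta_pos": [0, 0, -0.0023], "turn": [0, 0, 0.191], "fingers": 0.6},
  {"delta_pos": [0, 0, -0.0028], "turn": [0, 0, 0.2387], "fingers": 0.6},
  {"delta_pos": [0, 0, -0.0028], "turn": [0, 0, 0.2387], "fingers": 0.6},
])

```text
clock: 11.58
position: [0.4638, -0.0076, 0.1587]
ee_rot: [0.978, -0.211, 0.001, -0.0]
ft_force: [-1.0, 0.2, 7.1]
grip_width: 0.479
grasp_force: 61.2
```

```bash
python3 s.py
```

```text
11.575 j7 -2.1115075425445267 [ 0.4638 -0.0076  0.1587] yaw -0.4244 w 0.4785 g 61.169666106579825 F [-1.04  0.24  7.11] M [-0.059  0.264 -0.026]
```

Call:
move_arm([
  {"delta_pos": [0, 0, -0.002], "turn": [0, 0, 0], "fingers": 0.6},
  {"delta_pos": [0, 0, -0.004], "turn": [0, 0, 0], "fingers": 0.6},
  {"delta_pos": [0, 0, -0.004], "turn": [0, 0, 0], "fingers": 0.6},
])

```text
clock: 11.95
position: [0.463, -0.0075, 0.1616]
ee_rot: [0.978, -0.211, -0.0, 0.0]
ft_force: [-0.0, 0.6, -1.1]
grip_width: 0.483
grasp_force: 60.4
```

```bash
python3 s.py
```

```text
11.95 j7 -2.109341442696885 [ 0.463  -0.0075  0.1616] yaw -0.4244 w 0.4829 g 60.38492236111779 F [-0.05  0.58 -1.07] M [-0.001 -0.008  0.044]
```

The coupling is free: only its weight, about 1.6 N, remains. I'll lift it clear.

Call:
move_arm([
  {"delta_pos": [0, 0, -0.015], "turn": [0, 0, 0], "fingers": 0.6},
  {"delta_pos": [0, 0, -0.035], "turn": [0, 0, 0], "fingers": 0.6},
  {"delta_pos": [0, 0, -0.06], "turn": [0, 0, 0], "fingers": 0.6},
  {"delta_pos": [0, 0, -0.08], "turn": [0, 0, 0], "fingers": 0.6},
  {"delta_pos": [0, 0, -0.09], "turn": [0, 0, 0], "fingers": 0.6},
  {"delta_pos": [0, 0, -0.09], "turn": [0, 0, 0], "fingers": 0.6},
])

```text
clock: 12.7
position: [0.4633, -0.0075, 0.2523]
ee_rot: [0.977, -0.211, 0.001, 0.0]
ft_force: [-0.2, 0.0, -1.9]
grip_width: 0.479
grasp_force: 60.6
```

```bash
cat > sau.py <<'E'
from m import *
def saucer(W,x0=.438,y0=-.2475):
    Z=W[...,2]; rr=np.hypot(W[...,0]-x0,W[...,1]-y0)
    q=W[(Z>.008)&(Z<.025)&(rr<.085)]
    ps=[]
    for a in np.linspace(0,np.pi,36,endpoint=False):
        d=np.array([np.cos(a),np.sin(a)]); s=q[:,:2]@d; lo,hi=np.percentile(s,[.3,99.7]); ps.append((d,(lo+hi)/2,hi-lo))
    c=np.linalg.lstsq([p[0] for p in ps],[p[1] for p in ps],rcond=None)[0]
    fl=W[(rr<.025)]; print("saucer",len(q),c,"diam",np.mean([p[2] for p in ps]),np.std([p[2] for p in ps]),"floor z",np.nanmedian(fl[:,2])); return c
E
python3 - <<'E'
from sau import *
o,R,W,Z=meas("wrist","w8"); p=o["position"]; print(o["ft_force"])
rr=np.hypot(W[...,0]-p[0],W[...,1]-p[1]); k=(rr<.019)&(abs(Z-p[2]-.012)<.03); print("top-tcp",np.median(Z[k])-p[2])
hexfit(W,Z,p[0],p[1],p[2]+.008,p[2]+.017,.03)
cs=[saucer(np.load(f)) for f in("top0.npy","w1.npy")]
c=shot("top"); cs.append(saucer(cloud(c)))
for s in cs: print(R.inv().apply(np.r_[s-p[:2],0]))
E
```

```text
12.7 [ 0.455 -0.006 -0.529  1.829 -0.003  1.317 -2.069] [ 0.4633 -0.0075  0.2523] tilt [ 1.2e-03 -3.0e-04 -1.0e+00] yaw -0.4251136690468724 w 0.479327336997178 g 60.636311169946566
[-0.20989496  0.00775682 -1.85328027]
top-tcp 0.012791848233884295
hex 8570 [ 246  234  145  104 8570] ang 5.0 ctr [ 0.46479429 -0.00834529] [0.0411 0.0487 0.0413] z 0.2649674602985987
saucer 1169 [ 0.43892018 -0.24710691] diam 0.1395867102528392 0.00042352381766999777 floor z 0.0034118490474861493
saucer 4850 [ 0.44218544 -0.24713822] diam 0.13847488317942414 0.002164697005539213 floor z 0.005793255347689458
saucer 1198 [ 0.43889545 -0.24715025] diam 0.1396505055395934 0.00031575153550153186 floor z 0.0034050984665064486
[7.66045745e-02 2.28348267e-01 3.55770593e-05]
[7.95921066e-02 2.27030114e-01 3.93798266e-05]
[7.65999204e-02 2.28397946e-01 3.55598840e-05]
```

Call:
move_arm([
  {"delta_pos": [0.013, 0.038, 0], "turn": [0, 0, 0], "fingers": 0.6},
  {"delta_pos": [0.03, 0.09, 0], "turn": [0, 0, 0], "fingers": 0.6},
  {"delta_pos": [0.048, 0.14, 0], "turn": [0, 0, 0], "fingers": 0.6},
  {"delta_pos": [0.066, 0.19, 0], "turn": [0, 0, 0], "fingers": 0.6},
  {"delta_pos": [0.0785, 0.2268, 0.02], "turn": [0, 0, 0], "fingers": 0.6},
  {"delta_pos": [0.0785, 0.2268, 0.06], "turn": [0, 0, 0], "fingers": 0.6},
  {"delta_pos": [0.0785, 0.2268, 0.09], "turn": [0, 0, 0], "fingers": 0.6},
  {"delta_pos": [0.0785, 0.2268, 0.09], "turn": [0, 0, 0], "fingers": 0.6},
  {"delta_pos": [0.0785, 0.2268, 0.09], "turn": [0, 0, 0], "fingers": 0.6},
])

```text
clock: 13.92
position: [0.4415, -0.2466, 0.1626]
ee_rot: [0.978, -0.211, 0.0, 0.0]
ft_force: [0.3, 0.2, -1.9]
grip_width: 0.48
grasp_force: 60.7
```

```bash
python3 - <<'E'
from sau import *
o,R,W,Z=meas("wrist","w9"); p=o["position"]; print(o["ft_force"])
rr=np.hypot(W[...,0]-p[0],W[...,1]-p[1]); k=(rr<.019)&(abs(Z-p[2]-.012)<.03); print("top-tcp",np.median(Z[k])-p[2])
q=W[(Z>.0125)&(Z<.022)&(np.hypot(W[...,0]-.4415,W[...,1]+.2465)<.085)]
# rim circle fit
A=np.c_[2*q[:,:2],np.ones(len(q))]; s=np.linalg.lstsq(A,(q[:,:2]**2).sum(1),rcond=None)[0]; print(len(q),s[:2],np.sqrt(s[2]+s[0]**2+s[1]**2), q.min(0),q.max(0))
print(R.inv().apply(np.r_[s[:2]-p[:2],0]))
E
```

```text
13.925 [ 0.686  0.149 -0.288  1.862  0.047  1.136 -1.615] [ 0.4415 -0.2466  0.1626] tilt [ 7.e-04 -3.e-04 -1.e+00] yaw -0.4249706193160219 w 0.47977041144061694 g 60.73629087070003
[ 0.26080792  0.2283968  -1.91227201]
top-tcp 0.012789169764398506
5658 [ 0.44182725 -0.24675028] 0.0648250272783981 [ 0.37457924 -0.31787538  0.01250042] [ 0.51250161 -0.17525923  0.01897022]
[4.18169898e-04 2.90979939e-05 3.28629237e-07]
```

View pics/w9.png

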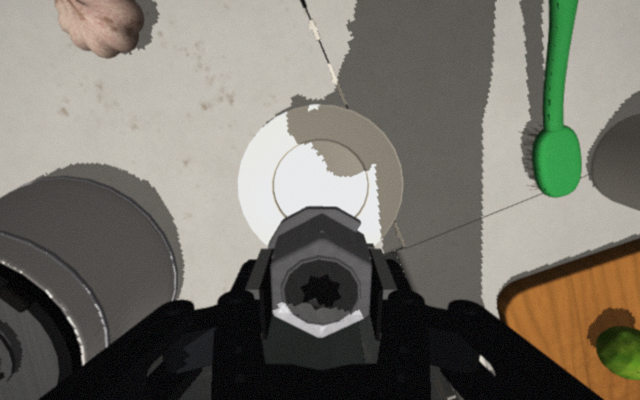

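The saucer is centred at about (320,180) in the picture, under the held coupling at (320,285), and aligned with it to under 0.5 mm. I'll lower it.

Call:
move_arm([
  {"delta_pos": [0.0003, 0, 0.04], "turn": [0, 0, 0], "fingers": 0.6},
  {"delta_pos": [0.0003, 0, 0.08], "turn": [0, 0, 0], "fingers": 0.6},
  {"delta_pos": [0.0003, 0, 0.105], "turn": [0, 0, 0], "fingers": 0.6},
  {"delta_pos": [0.0003, 0, 0.12], "turn": [0, 0, 0], "fingers": 0.6},
  {"delta_pos": [0.0003, 0, 0.129], "turn": [0, 0, 0], "fingers": 0.6},
  {"delta_pos": [0.0003, 0, 0.132], "turn": [0, 0, 0], "fingers": 0.6},
  {"delta_pos": [0.0003, 0, 0.132], "turn": [0, 0, 0], "fingers": 0.6},
])

```text
clock: 14.85
position: [0.4417, -0.2469, 0.0303]
ee_rot: [0.977, -0.211, 0.0, 0.0]
ft_force: [-0.2, 1.0, -1.6]
grip_width: 0.48
grasp_force: 60.8
```

```bash
python3 s.py
```

```text
14.85 j7 -1.6681623172086393 [ 0.4417 -0.2469  0.0303] yaw -0.4252 w 0.4799 g 60.82520975265652 F [-0.19  0.98 -1.61] M [-0.003  0.007 -0.011]
```

Call:
move_arm([
  {"delta_pos": [0, 0, 0.001], "turn": [0, 0, 0], "fingers": 0.6},
  {"delta_pos": [0, 0, 0.002], "turn": [0, 0, 0], "fingers": 0.6},
  {"delta_pos": [0, 0, 0.003], "turn": [0, 0, 0], "fingers": 0.6},
  {"delta_pos": [0, 0, 0.003], "turn": [0, 0, 0], "fingers": 0.6},
])

```text
clock: 15.35
position: [0.4414, -0.2467, 0.0272]
ee_rot: [0.977, -0.211, 0.0, 0.0]
ft_force: [-2.1, 0.8, 5.3]
grip_width: 0.479
grasp_force: 61.6
```

```bash
python3 s.py
```

```text
15.35 j7 -1.6698314126974454 [ 0.4414 -0.2467  0.0272] yaw -0.4253 w 0.4793 g 61.58033596817404 F [-2.08  0.78  5.27] M [ 0.195  0.501 -0.007]
```

The coupling has touched down. I'll release it gently, then lift.

Call:
move_arm([
  {"delta_pos": [0, 0, 0], "turn": [0, 0, 0], "fingers": 0.6},
  {"delta_pos": [0, 0, 0], "turn": [0, 0, 0], "fingers": 0.6},
  {"delta_pos": [0, 0, 0], "turn": [0, 0, 0], "fingers": 0.45},
  {"delta_pos": [0, 0, 0], "turn": [0, 0, 0], "fingers": 0.35},
  {"delta_pos": [0, 0, 0], "turn": [0, 0, 0], "fingers": 0.25},
  {"delta_pos": [0, 0, 0], "turn": [0, 0, 0], "fingers": 0.25},
  {"delta_pos": [0, 0, 0], "turn": [0, 0, 0], "fingers": 0.25},
], force=20)

```text
clock: 16.23
position: [0.4413, -0.2466, 0.0267]
ee_rot: [0.977, -0.211, 0.0, 0.0]
ft_force: [-0.2, -0.1, 0.4]
grip_width: 0.753
grasp_force: 0.0
```

Call:
move_arm([
  {"delta_pos": [0, 0, -0.01], "turn": [0, 0, 0], "fingers": 0.25},
  {"delta_pos": [0, 0, -0.03], "turn": [0, 0, 0], "fingers": 0.25},
  {"delta_pos": [0, 0, -0.06], "turn": [0, 0, 0], "fingers": 0.25},
  {"delta_pos": [0, 0, -0.1], "turn": [0, 0, 0], "fingers": 0.25},
  {"delta_pos": [0, 0, -0.15], "turn": [0, 0, 0], "fingers": 0.25},
  {"delta_pos": [0, 0, -0.19], "turn": [0, 0, 0], "fingers": 0.25},
  {"delta_pos": [0, 0, -0.19], "turn": [0, 0, 0], "fingers": 0.25},
  {"delta_pos": [0, 0, -0.19], "turn": [0, 0, 0], "fingers": 0.25},
])

```text
clock: 17.23
position: [0.441, -0.2465, 0.2165]
ee_rot: [0.977, -0.211, -0.0, 0.0]
ft_force: [0.1, -0.1, -0.6]
grip_width: 0.75
grasp_force: 0.0
```

```bash
python3 - <<'E'
from sau import *
o,R,W,Z=meas("wrist","w10")
hexfit(W,Z,.4415,-.2468,.034,.045)
q=W[(Z>.0125)&(Z<.022)&(np.hypot(W[...,0]-.4418,W[...,1]+.2468)<.085)&(np.hypot(W[...,0]-.4418,W[...,1]+.2468)>.05)]
A=np.c_[2*q[:,:2],np.ones(len(q))]; s=np.linalg.lstsq(A,(q[:,:2]**2).sum(1),rcond=None)[0]; print(len(q),s[:2],np.sqrt(s[2]+s[0]**2+s[1]**2))
E
```

```text
17.225 [ 0.692  0.102 -0.29   1.795  0.031  1.249 -1.602] [ 0.441  -0.2465  0.2165] tilt [-2.e-04 -0.e+00 -1.e+00] yaw -0.4251038280498354 w 0.7495405523127397 g 0.0
hex 1650 [ 299  155   44   48 1650] ang 1.0 ctr [ 0.44215015 -0.24762597] [0.0406 0.0405 0.0406] z 0.03976717735652334
5241 [ 0.44169584 -0.24666777] 0.06483437623000399
```

View pics/w10.png

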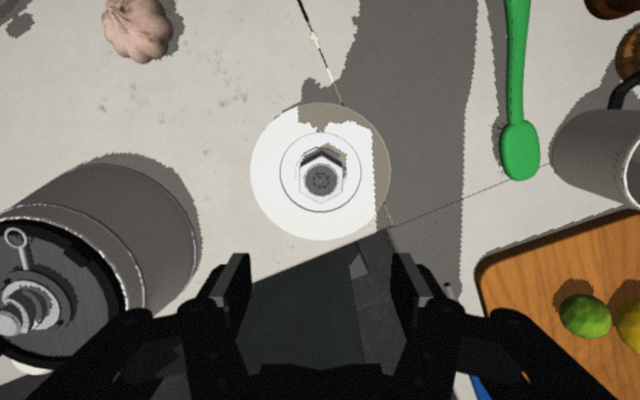

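The coupling stands upright at (320,178) in the middle of the saucer, within about 1 mm and with its top level at z≈0.040. The bare spindle shows at (30,315), and the gripper is clear of everything.

```bash
python3 -c "
from workcell import hand_in
print(hand_in())"
```

```text
the job is handed in; nothing more can be done
None
```

I unscrewed the coupling clockwise as seen from above (a left-hand thread, found after gently trying both ways) and stood it upright within about 1 mm of the saucer's centre; the job is handed in, last clock reading 17.2 s.

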